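Clear the dissecting bench: tools, stain jar and rail stop to their holders

TASK

Clear the bench by putting each thing inside the grey holder made for it: the forceps lying flat in the longest tray, the pin vice lying flat in the shorter oblong tray, the dark jar standing in the round ring, and the sliding stop standing on its foot in the square tray. The stop is captive in the T-slot rail, so slide it along to the rail's open end before you lift it out. Keep the jar upright and leave the orange-capped bottle near the trays where it stands.

Things in the scene. Friction and masses are not known exactly. Their poses are not given: they have to be found in the camera images.
- forceps: Loose dark steel forceps lying flat, 13 x 131 x 9 mm. Origin at the centre of the underside at mid length; its y axis runs along the length, z up. Grasp across the 13 mm width at mid length.
- pin_vice: Loose knurled pin vice (pale metal tool) lying flat, 13 x 87 x 13 mm, does not roll. Origin at the centre of the underside at mid length; its y axis runs along the length, z up. Grasp across the width at mid length.
- dark_jar: Loose round glass jar filled dark, with a clear cap, 43 mm in diameter, 80 mm high, standing upright. Origin at the centre of its underside, z up. Grasp round the body.
- slide_stop: Loose dark steel stop captive in the rail's T-slot, slides freely, 0.14 kg: foot 30 (x) x 28 (y) x 7 mm, neck 12 mm wide (y), grip block 30 (x) x 24 (y) mm from 18 to 52 mm above the underside, 3 mm bright screw head on top. Origin at the centre of the foot's underside, z up; x lies along the slot towards its open end at the start. Grip the block along y.
- rail: Aluminium T-slot rail fixed on the bench, 160 (x) x 64 (y) x 22 mm, scale on top. Origin at the centre of its underside, z up. Slot along x at y = 0, open at x = +80 mm, closed by a dark plate at -80 mm. Slot floor 6 mm above the bench; cavity 33 mm wide, 10 mm high; lips 6 mm thick leave a slot 17 mm wide. The stop is clear of the lips once its origin is past x = +95 mm.
- tray_long: The longest tray, for the forceps. Grey plastic, fixed to the bench. Origin at the centre of its underside; floor 4 mm thick, walls 4 mm thick, rim 14 mm above the bench; inside 165 (x) x 75 (y) mm.
- tray_short: The shorter oblong tray, for the pin vice. Grey plastic, fixed to the bench. Origin at the centre of its underside; floor 4 mm thick, walls 4 mm thick, rim 14 mm above the bench; inside 115 (x) x 75 (y) mm.
- tray_square: The square tray, for the sliding stop. Grey plastic, fixed to the bench. Origin at the centre of its underside; floor 4 mm thick, walls 4 mm thick, rim 14 mm above the bench; inside 85 x 85 mm.
- jar_ring: Round grey plastic ring holder for the jar, fixed to the bench, outer diameter 70 mm. Origin at the centre of its underside; floor 4 mm thick, wall 4 mm thick, rim 14 mm above the bench, inside diameter 62 mm.
- bottle: Bystander: loose glass media bottle with an orange cap, 86 mm in diameter, 175 mm high, standing to the right of the trays. Origin at the centre of its underside. Leave it alone.

How it is judged:
At the end, for the whole second after the job is handed in: Forceps and pin vice flat in their trays (within 24 mm lengthwise, 34 mm crosswise of centre), stop on its foot in the square tray (30 mm), jar upright in the ring (12 mm), all at rest, undersides under 10 mm above the bench; bottle upright within 30 mm of its place (x of forceps in the frame of tray_long between -0.024 and 0.024 m and y of forceps in the frame of tray_long between -0.034 and 0.034 m and z of forceps in the frame of tray_long between 0 and 0.01 m and angle between each of forceps, pin_vice, slide_stop, bottle's own z axis and vertical below 0.15 rad and linear speed of each of forceps, pin_vice, slide_stop, dark_jar below 0.02 m/s and angular speed of each of forceps, pin_vice, slide_stop, dark_jar below 0.2 rad/s and x of pin_vice in the frame of tray_short between -0.024 and 0.024 m and y of pin_vice in the frame of tray_short between -0.034 and 0.034 m and z of pin_vice in the frame of tray_short between 0 and 0.01 m and x of slide_stop in the frame of tray_square between -0.03 and 0.03 m and y of slide_stop in the frame of tray_square between -0.031 and 0.031 m and z of slide_stop in the frame of tray_square between 0 and 0.01 m and horizontal distance between dark_jar and jar_ring below 0.012 m and z of dark_jar in the frame of jar_ring below 0.01 m and angle between dark_jar's own z axis and vertical below 0.1 rad and distance of bottle from where it was at the start of the episode below 0.03 m); the robot touches nothing.
It fails at once if the dark jar is tipped (angle between dark_jar's own z axis and vertical above 0.6 rad).
It fails at once if the bottle is shoved or knocked over (distance of bottle from where it was at the start of the episode above 0.03 m or angle between bottle's own z axis and vertical above 0.3 rad).
It also fails if it takes over 109 s, if anything falls off the work surface, if the arm or the gripper's body presses on something with over 40 N, if the wrist force passes 120 N, or if a joint passes its speed limit or range.

ROBOT

A 7-joint arm with a two-finger parallel gripper is mounted at the origin on a cart in front of the work surface, level with it; the furniture and walls round the work are solid. World frame = base frame: x ahead of the robot, y to its left, z up, the work surface at z = 0. Lengths are in m, angles in rad, forces in N, time in s.
With the tool pointing down it reaches from about 0.425 to 0.925 m from the base axis. Payload 6.8 kg.
Tool frame: the origin (TCP) lies where the fingers leave the gripper's body, on its centre line; the fingertips stand 73 mm ahead of it and the grasp point (between the pads) lies 54 mm ahead of it; z points along the fingers, y is the line along which they close (so a half turn about z gives the same grasp; the last joint's range is limited). The gripper opens to 85 mm and grips with 20 to 120 N. Pads are 22 mm wide; open, the fingers measure 114 mm over their backs; the gripper's body (76 mm by 85 mm) begins 54 mm behind the grasp point. The pads swing forward as they close: fully open they stand 13 mm farther back than shut.
Start: joints at [-1.376, 0.477, 0.022, 1.555, -0.011, 1.109, -0.083], TCP at [0.201, 0.644, 0.304] pointing down, gripper open.
Joint ranges: [-2.96, 2.96], [-0.34, 2.1], [-1.41, 1.46], [0.24, 2.44], [-1.37, 4.51], [0.17, 1.92], [-2.96, 2.96]. Speed limits (rad/s): [2.39, 2.39, 3.14, 3.14, 3.14, 3.14, 3.14].

INTERFACE

Orientations are given as a rotation vector (axis times angle).
In Python, from bench import r gives the robot as it stands.
- The arm moves only by the shell command python3 drive.py 'ROWS' [OPENING] [FORCE]. ROWS is a JSON list of rows, 1 to 5 of them, each of 6 numbers: dx, dy, dz in a scale on which 1.0 is 0.5 m, then a rotation vector rx, ry, rz in parts of the range, where 1.0 means pi rad; each row is the pose to reach, as a shift and turn from the pose commanded when the command began, along the tool's axes at that moment; what a row does not reach only later rows make up. A row lasts 1/10 s, in which the tool goes at most 0.05 m and 0.15 rad, less where a joint would pass 70% of its speed; a pose out of reach is approached as far as the arm can. OPENING is the finger opening in m, set as the command begins (- or left out keeps the last). The fingers move at their own pace and stop on an object; FORCE is the grip in N (left out, the last holds). Time passes only in rows, so rows that do not move let the fingers close. It prints the time, the measured TCP pose, the force, the opening and the grip force at its end. Input that does not fit is refused with a message, and nothing moves.
- r.get_obs(): the state, without advancing time (a new reading comes with each control period).
- r.grab_frame(name): name is "scene" or "side" or "wrist"; returns (picture, depth): 420x560x3 uint8, blue, green, red; 420x560 float32, m along the optical axis (not along the pixel's ray), 0 where there is no reading.
- r.camera_info(name): a dict with "camera_matrix" (3x3 intrinsics, pixels), "R" (3x3) and "t" (3): a world point X has camera coordinates R X + t. Camera axes: x right, y down, z forward; pixel columns grow to the right and rows downward; lengths in m; the calibration is good to about 2 mm. A picture is of the moment at which its call begins: read the wrist's pose just before it. camera_info takes no time and is no camera call; for the wrist camera it gives the pose at the moment of the call.
- r.hand_in(): hands the job in; it is judged then, once.
The state is a dict: "clock": time; "joints": joint angles; "qvel": joint speeds; "tau": joint torques, N m; "tcp_pos": TCP position; "orientation": TCP orientation; "contact_force": force on the tool from outside, world axes, zero at the start; "moment": the same for the moment, N m; "grip_width": finger opening in m; "gripper_force": force on a finger pad.
Only numpy, scipy, OpenCV 4.12 (cv2) and the standard library are available. Lean on these libraries where they do the work, as an engineer would, in place of code of your own. Each camera call takes 0.05 s, during which the arm holds its last target. There are 200 camera calls.

## Working session

There is one attempt and no reset: what is moved stays moved. The work goes in short steps, Python scripts to look and compute and a shell command to move; the robot and the scene stay as the last step left them, time stands still between calls to the robot, and variables do not carry over. Pictures are saved under pics/ and viewed, at most 14 in all, crops included, and the job is handed in when it is done.

```bash
ls; mkdir -p pics; python3 - <<'E'
from bench import r
import cv2,numpy as np
o=r.get_obs();print({k:np.round(v,3) for k,v in o.items()})
for n in("scene","side","wrist"):
    p,d=r.grab_frame(n);cv2.imwrite(f"pics/{n}0.png",p);np.save(f"pics/{n}0.npy",d)
    c=r.camera_info(n);print(n,np.round(c["camera_matrix"],1).tolist(),(-c["R"].T@c["t"]).round(3),c["R"].round(3).tolist())
E
```

```text
bench.py
drive.py
pics
{'clock': np.float64(0.0), 'joints': array([-1.376,  0.478,  0.022,  1.556, -0.011,  1.109, -0.083]), 'qvel': array([-0.001,  0.   ,  0.001, -0.001, -0.001,  0.001, -0.   ]), 'tau': array([-0.0000e+00, -5.9643e+01,  1.6070e+00, -2.8119e+01,  1.2000e-02,
        9.0000e-03,  0.0000e+00]), 'tcp_pos': array([0.201, 0.644, 0.303]), 'orientation': array([-4.740e-01, -3.106e+00,  3.000e-03]), 'contact_force': array([ 0.439,  0.354, -0.164]), 'moment': array([-0.003,  0.01 ,  0.005]), 'gripper_force': np.float64(0.0), 'grip_width': np.float64(0.085)}
scene [[456.1, 0.0, 274.7], [0.0, 456.1, 207.6], [0.0, 0.0, 1.0]] [-0.242 -0.789  0.698] [[0.667, -0.745, -0.021], [-0.414, -0.347, -0.842], [0.62, 0.57, -0.54]]
side [[437.0, 0.0, 276.7], [0.0, 437.0, 202.2], [0.0, 0.0, 1.0]] [ 0.022 -0.845  0.711] [[0.823, -0.568, -0.019], [-0.344, -0.471, -0.812], [0.452, 0.675, -0.583]]
wrist [[354.9, 0.0, 277.9], [0.0, 354.9, 210.8], [0.0, 0.0, 1.0]] [0.138 0.663 0.374] [[0.299, 0.954, -0.001], [0.92, -0.288, 0.265], [0.253, -0.08, -0.964]]
```

View pics/scene0.png

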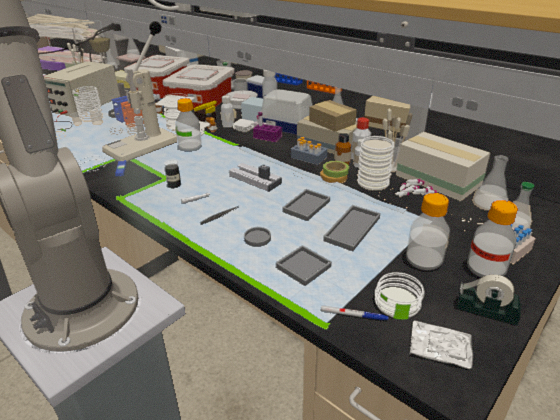

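View pics/side0.png

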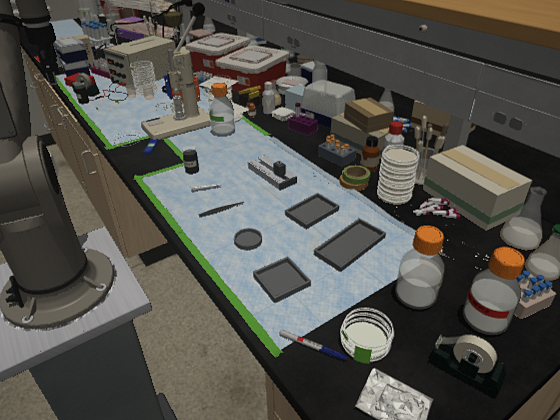

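The scene view shows: jar at (172,176), pin vice (195,198), forceps (220,214), rail with stop (258,176), short tray (307,204), long tray (352,227), ring (257,237), square tray (303,265), bottle (428,235). The side view agrees, with the jar at (190,160) and rail at (273,172).

```bash
cat > h.py <<'E'
import cv2,numpy as np
from bench import r
def ray(c,uv,z):
    uv=np.atleast_2d(uv).astype(float);K,R,t=c["camera_matrix"],c["R"],c["t"]
    d=(np.linalg.inv(K)@np.c_[uv,np.ones(len(uv))].T).T@R;o=-R.T@t
    return o+d*((z-o[2])/d[:,2])[:,None]
def pts(c,d,m):
    v,u=np.nonzero(m&(d>0));z=d[v,u];K,R,t=c["camera_matrix"],c["R"],c["t"]
    return (np.linalg.inv(K)@(np.c_[u,v,np.ones(len(u))]*z[:,None]).T-t[:,None]).T@R
def rect(P):
    (x,y),(w,h),a=cv2.minAreaRect(P[:,:2].astype(np.float32)*1000)
    if w<h:w,h,a=h,w,a+90
    return np.round([x,y,w,h,(a+90)%180-90],1)
E
python3 - <<'E'
from h import *
for n in("scene","side"):
    p=cv2.imread(f"pics/{n}0.png");d=np.load(f"pics/{n}0.npy");c=r.camera_info(n)
    hsv=cv2.cvtColor(p,cv2.COLOR_BGR2HSV)
    m=(p.max(2)<120).astype(np.uint8)
    # also depth-based height
    N,L,S,C=cv2.connectedComponentsWithStats(m,connectivity=8)
    print(n)
    for i in range(1,N):
        if 40<S[i,4]<4000:
            b=L==i;P=pts(c,d,b)
            if len(P)<20: continue
            med=np.median(P,0)
            if not(0.35<med[0]<1.0 and -0.6<med[1]<0.6):continue
            v,u=np.nonzero(b);h=np.percentile(P[:,2],[2,50,98]).round(3)
            print(C[i].round(),S[i,4],"z",h,"rect@14mm",rect(ray(c,np.c_[u,v],.014)),"rect@4",rect(ray(c,np.c_[u,v],.004)),"med",med.round(3))
E
```

```text
scene
[336. 166.] 104 z [0.012 0.026 0.038] rect@14mm [857.  -49.8  54.4  49.1 -23.2] rect@4 [873.1 -39.   55.2  49.9 -23.2] med [ 0.842 -0.06   0.026]
[172. 176.] 252 z [-0.001  0.046  0.076] rect@14mm [475.3 304.5 158.2  42.5  56.2] rect@4 [485.7 320.5 160.5  43.1  56.2] med [0.446 0.261 0.046]
[260. 178.] 434 z [0.001 0.014 0.058] rect@14mm [653.7  97.2 175.  119.6 -86.9] rect@4 [666.8 110.1 177.6 121.3 -86.9] med [0.633 0.059 0.014]
[306. 205.] 388 z [-0.002  0.007  0.016] rect@14mm [ 614.  -122.8  138.5   90.8    6.4] rect@4 [ 626.5 -113.1  140.5   92.2    6.4] med [ 0.612 -0.12   0.007]
[216. 216.] 124 z [-0.001  0.004  0.01 ] rect@14mm [416.7  25.8 115.9  19.5 -11.2] rect@4 [426.3  37.7 117.6  19.8 -11.2] med [0.418 0.039 0.004]
[351. 229.] 476 z [-0.001  0.008  0.016] rect@14mm [ 605.8 -282.   188.2   86.8    8.7] rect@4 [ 618.2 -274.6  191.    88.1    8.7] med [ 0.591 -0.28   0.008]
[257. 237.] 206 z [-0.     0.007  0.015] rect@14mm [ 413.5 -123.6   76.7   66.    40.3] rect@4 [ 423.1 -113.9   77.8   66.9   40.3] med [ 0.417 -0.121  0.007]
[303. 266.] 492 z [-0.001  0.008  0.
[... 1919 characters left out ...]
[ 421.8 -112.7   84.4   67.8   57.1] med [ 0.422 -0.114  0.004]
[281. 279.] 1573 z [-0.001  0.004  0.016] rect@14mm [ 407.  -280.6  106.3  100.8   87. ] rect@4 [ 412.5 -272.5  107.8  102.3   87. ] med [ 0.41  -0.276  0.004]
[373. 316.] 128 z [-0.005 -0.002  0.039] rect@14mm [ 490.3 -473.2   87.9   37.8  -59.8] rect@4 [ 497.1 -467.9   89.2   38.3  -59.8] med [ 0.507 -0.464 -0.002]
[368. 319.] 104 z [-0.005 -0.002  0.029] rect@14mm [ 480.5 -476.2   79.9   29.7  -54.7] rect@4 [ 487.  -470.9   81.1   30.1  -54.7] med [ 0.491 -0.462 -0.002]
[368. 326.] 105 z [-0.004 -0.     0.015] rect@14mm [ 467.5 -485.3   81.    32.7  -53.9] rect@4 [ 473.9 -480.1   82.2   33.2  -53.9] med [ 0.485 -0.472 -0.   ]
```

```bash
python3 - <<'E'
from h import *
a=cv2.imread("pics/scene0.png")[130:300,140:400];cv2.imwrite("pics/c1.png",cv2.resize(a,None,fx=3,fy=3,interpolation=cv2.INTER_CUBIC))
E
```

```text
(no output)
```

View pics/c1.png

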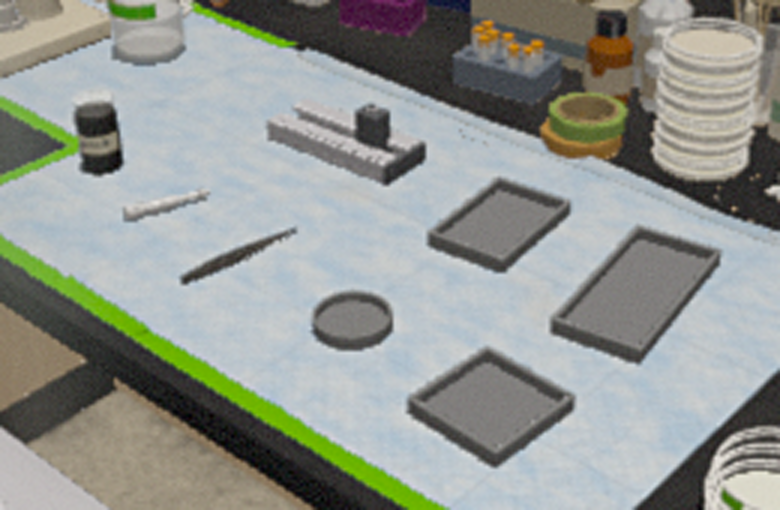

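The crop shows the rail's dark plate at its right (−y) end (400,160), so the open end is at the left, and the stop sits at (372,125) near the closed end. The trays, ring, jar, forceps and pin vice are all clear of one another.

```bash
python3 - <<'E'
from h import *
roi={"short":(.612,-.12,.11),"long":(.605,-.278,.125),"ring":(.415,-.118,.06),"square":(.405,-.278,.08),"rail":(.633,.07,.12),"stop":(.62,.03,.12),"forceps":(.42,.039,.085),"pin":(.44,.155,.06),"jar":(.446,.28,.06),"bottle":(.55,-.4,.2)}
zr={"short":(.010,.02),"long":(.010,.02),"ring":(.010,.02),"square":(.01,.02),"rail":(.017,.026),"stop":(.03,.07),"forceps":(.004,.014),"pin":(.005,.018),"jar":(.02,.078),"bottle":(.03,.2)}
pc={}
for n in("scene","side"):
    d=np.load(f"pics/{n}0.npy");c=r.camera_info(n);pc[n]=pts(c,d,d>0)
    print(n,"mat z",np.median(pc[n][(abs(pc[n][:,0]-.5)<.03)&(abs(pc[n][:,1]+.02)<.03)][:,2]).round(4))
for k,(x,y,R) in roi.items():
    for n in pc:
        P=pc[n];P=P[(np.hypot(P[:,0]-x,P[:,1]-y)<R)&(P[:,2]>zr[k][0])&(P[:,2]<zr[k][1])]
        print(k,n,len(P),rect(P) if len(P)>3 else "", np.percentile(P[:,2],[50,98]).round(4) if len(P) else "")
E
```

```text
scene mat z -0.0034
side mat z -0.0031
short scene 255 [ 622.7 -114.5  128.4   86.1    6.3] [0.0143 0.018 ]
short side 262 [ 621.8 -115.7  124.8   87.     6. ] [0.0137 0.017 ]
long scene 385 [ 607.6 -236.   177.9  165.8    9.5] [0.0146 0.0184]
long side 450 [ 606.6 -236.9  176.8  168.2    8.9] [0.014  0.0168]
ring scene 117 [ 422.2 -114.7   70.    67.3   39.1] [0.0128 0.0158]
ring side 116 [ 420.4 -116.4   69.7   67.9   74.9] [0.0121 0.0147]
square scene 367 [ 410.5 -275.6   96.5   95.    -2.8] [0.0148 0.0186]
square side 383 [ 409.2 -276.2   95.9   95.5   87.2] [0.0144 0.0175]
rail scene 423 [641.9 105.  167.1  70.9 -87.3] [0.0209 0.0244]
rail side 426 [640.8 105.2 164.8  68.5 -87.3] [0.0199 0.0231]
stop scene 128 [642.8  66.2  33.4  31.9 -81.6] [0.0492 0.06  ]
stop side 129 [642.2  66.3  32.3  26.5  89.2] [0.0487 0.0594]
forceps scene 100 [428.5  39.2 110.2  72.2 -42.5] [0.0061 0.0106]
forceps side 87 [427.3  36.9 124.1  17.8  -6.1] [0.0055 0.0092]
pin scene 87 [444.8 159.3  87.   18.9 -20.6] [0.0094 0.0135]
pin side 81 [443.3 155.1  85.4  13.1 -18.3] [0.0083 0.012 ]
jar scene 264 [450.1 270.7  43.2  36.9 -55.5] [0.0518 0.0773]
jar side 277 [453.4 272.   42.7  42.1  60.6] [0.0535 0.0775]
bottle scene 2795 [ 535.  -522.3  263.3  156.     6.1] [0.0868 0.1729]
bottle side 3334 [ 532.1 -523.   257.7  153.     5.8] [0.0939 0.1726]
```

```bash
cat >> h.py <<'E'
from scipy.spatial.transform import Rotation as Ro
def plan(*steps):
    """steps (x,y,z,jaw_deg): each delta from the previous one, in tool axes at its start"""
    o=r.get_obs();p=np.array(o["tcp_pos"]);R=Ro.from_rotvec(o["orientation"]).as_matrix()
    for x,y,z,a in steps:
        best=None
        for k in(0,180):
            b=np.radians(a+k);Y=np.array([np.cos(b),np.sin(b),0]);Z=np.array([0,0,-1.]);T=np.c_[np.cross(Y,Z),Y,Z]
            rv=Ro.from_matrix(R.T@T).as_rotvec()
            if best is None or np.linalg.norm(rv)<np.linalg.norm(best[0]):best=(rv,T)
        q=np.array([x,y,z]);d=R.T@(q-p);print("row",d.round(4),best[0].round(4),"len",np.linalg.norm(d).round(3));p=q;R=best[1]
E
python3 - <<'E'
from h import *
P=np.vstack([pts(r.camera_info(n),np.load(f"pics/{n}0.npy"),np.load(f"pics/{n}0.npy")>0) for n in("scene","side")])
for x,y,rr in((.607,-.28,.115),):
  for n in("scene","side"):
    d=np.load(f"pics/{n}0.npy");Q=pts(r.camera_info(n),d,d>0)
    D=np.c_[Q[:,0]-x,Q[:,1]-y];a=np.radians(9);u=D@[np.cos(a),np.sin(a)];v=D@[-np.sin(a),np.cos(a)]
    m=(abs(u)<.1)&(abs(v)<.055)&(Q[:,2]>.01)&(Q[:,2]<.02);print("long",rect(Q[m]))
m=(P[:,2]>.16)&(P[:,2]<.178)&(abs(P[:,0]-.6)<.2)&(abs(P[:,1]+.5)<.2);print("bottle caps",P[m].min(0),P[m].max(0),[rect(P[m&(P[:,1]>-.5)])])
m=(P[:,2]>.12)&(P[:,0]<.75)&(P[:,0]>.25)&(P[:,1]>-.38)&(P[:,1]<.7);
H,_,_=np.histogram2d(P[m][:,0],P[m][:,1],bins=[np.arange(.25,.8,.05),np.arange(-.4,.75,.05)]);print(H.astype(int))
plan((.452,.2715,.3,72),(.452,.2715,.099,72))
E
```

```text
long [ 614.2 -275.7  178.    85.4    9.4]
long [ 613.  -277.5  176.7   86.2    9. ]
bottle caps [ 0.58893798 -0.62605708  0.16001715] [ 0.70509479 -0.45223898  0.17654684] [array([ 6.146e+02, -4.761e+02,  5.140e+01,  4.770e+01,  1.000e-01])]
[[   0    0    0    0    0    0    0    0    0    0    0    0    0    0
     0    0    0    0    0    0    0    0]
 [   0    0    0    0    0    0    0    0    0    0    0    0    0    0
     0    0    0    0    0    0    0    0]
 [   0    0    0    0    0    0    0    0    0    0    0    0    0    0
     0    0    0    0    0    0    0    0]
 [   0    0    0    0    0    0    0    0    0    0    0    0    0    0
     0    0    0    0    0    0    0    0]
 [   0    0    0    0    0    0    0    0    0    0    0    0    0    0
     0    0    0    0    0    0    0    0]
 [   0    0    0    0    0    0    0    0    0    0    0    0    0    0
     0    0    0    0    0    2   16    0]
 [   0    0    0    0    0    0    0    0    0    0    0    0    0    0
     0    0    0    0    0  777  455    0]
 [   0    0    0    0    0    0    0    0    0    0    0    0    0    0
     0    0   45   87    0  726  263    0]
 [   0    0    0    0    0    0    0    0    0    0    0    0    0    0
     0    0  311  106    0  295   61    0]
 [1142 1744 1538 1270 1035  846  692  579  454  360  284  210  150  123
    95   76   58   43   25   85   41    0]]
row [-0.3505 -0.2807  0.0036] [-0.0014  0.0001  0.0114] len 0.449
row [0.    0.    0.201] [0. 0. 0.] len 0.201
```

Careful with the scale: shifts go in shares of 0.5 m and turns go in shares of pi rad. That gives: -0.175 m / 0.5 = -0.35, -0.14 m / 0.5 = -0.28.

```bash
python3 drive.py '[[-0.35, -0.28, 0, 0, 0, 0], [-0.35, -0.28, 0, 0, 0, 0], [-0.35, -0.28, 0, 0, 0, 0], [-0.35, -0.28, 0, 0, 0, 0], [-0.35, -0.28, 0, 0, 0, 0]]' .085 40
python3 drive.py '[[-0.35, -0.28, 0, 0, 0, 0], [-0.35, -0.28, 0, 0, 0, 0], [-0.35, -0.28, 0, 0, 0, 0], [-0.35, -0.28, 0, 0, 0, 0], [-0.35, -0.28, 0, 0, 0, 0]]'
python3 - <<'E'
from h import *
n="scene";d=np.load(f"pics/{n}0.npy");P=pts(r.camera_info(n),d,d>0)
m=(P[:,2]>.12)&(P[:,0]<.75)&(P[:,0]>.7)&(P[:,1]>-.38)&(P[:,1]<.4);print("shelf z",np.percentile(P[m][:,2],[0,5,50]))
plan((.452,.2715,.2,72),(.452,.2715,.099,72))
E
```

```text
clock: 0.65
tcp_pos: [0.3297, 0.4539, 0.3038]
orientation: [0.482, 3.103, -0.003]
contact_force: [0.2, 0.5, 0.5]
grip_width: 0.0851
gripper_force: 0.0
clock: 1.15
tcp_pos: [0.4541, 0.2678, 0.304]
orientation: [0.483, 3.103, -0.002]
contact_force: [-0.2, 0.6, -0.3]
grip_width: 0.0847
gripper_force: 0.0
shelf z [0.46507269 0.46922763 0.49437168]
row [0.0033 0.003  0.1039] [-0.0012  0.0011  0.0054] len 0.104
row [0.    0.    0.101] [0. 0. 0.] len 0.101
```

In the tool's units: 0.15 m / 0.5 = 0.3, 0.003 m / 0.5 = 0.006.

```bash
python3 drive.py '[[0.006, 0.006, 0.3, 0, 0, 0], [0.006, 0.006, 0.3, 0, 0, 0], [0.006, 0.006, 0.3, 0, 0, 0], [0.006, 0.006, 0.3, 0, 0, 0], [0.006, 0.006, 0.3, 0, 0, 0]]'
python3 drive.py '[[0, 0, 0.11, 0, 0, 0], [0, 0, 0.11, 0, 0, 0], [0, 0, 0.11, 0, 0, 0]]'
python3 drive.py '[[0, 0, 0, 0, 0, 0], [0, 0, 0, 0, 0, 0], [0, 0, 0, 0, 0, 0], [0, 0, 0, 0, 0, 0], [0, 0, 0, 0, 0, 0]]' .03 40
python3 drive.py '[[0, 0, 0, 0, 0, 0], [0, 0, 0, 0, 0, 0], [0, 0, 0, 0, 0, 0]]'
```

```text
clock: 1.65
tcp_pos: [0.4498, 0.2762, 0.1541]
orientation: [-0.474, -3.105, 0.002]
contact_force: [-0.4, 0.6, 0.4]
grip_width: 0.0846
gripper_force: 0.0
clock: 1.95
tcp_pos: [0.4504, 0.2767, 0.1005]
orientation: [0.474, 3.105, 0.001]
contact_force: [0.4, -0.4, -0.4]
grip_width: 0.0846
gripper_force: 0.0
clock: 2.45
tcp_pos: [0.4507, 0.277, 0.1007]
orientation: [0.474, 3.104, 0.003]
contact_force: [-1.6, -1.1, 10.1]
grip_width: 0.0421
gripper_force: 39.2
clock: 2.75
tcp_pos: [0.4508, 0.2771, 0.1007]
orientation: [0.474, 3.104, 0.003]
contact_force: [-1.1, -0.4, 10.4]
grip_width: 0.0423
gripper_force: 39.2
```

In the tool's units: -0.08 m / 0.5 = -0.16, -0.03 m / 0.5 = -0.06.

```bash
python3 drive.py '[[0, 0, -0.06, 0, 0, 0], [0, 0, -0.16, 0, 0, 0], [0, 0, -0.16, 0, 0, 0], [0, 0, -0.16, 0, 0, 0]]'
python3 - <<'E'
from h import *
J=lambda x,y:(x-.0027,y+.0008)
plan((*J(.435,.08),.18,72),(*J(.4213,-.1155),.18,72),(*J(.4213,-.1155),.1055,72))
E
```

```text
clock: 3.15
tcp_pos: [0.4504, 0.2769, 0.1805]
orientation: [0.473, 3.104, 0.004]
contact_force: [0.0, -1.2, -1.0]
grip_width: 0.0426
gripper_force: 41.1
row [-0.0412 -0.1926 -0.    ] [0.0031 0.0017 0.0114] len 0.197
row [-0.0474 -0.1902  0.    ] [0. 0. 0.] len 0.196
row [0.     0.     0.0745] [0. 0. 0.] len 0.074
```

In the tool's units: -0.193 m / 0.5 = -0.386, -0.18 m / 0.5 = -0.36, 0.01 rad / 3.1416 = 0.0032.

```bash
python3 drive.py '[[-0.016, -0.078, 0, 0, 0, 0], [-0.036, -0.17, 0, 0, 0, 0], [-0.058, -0.27, 0, 0, 0, 0], [-0.08, -0.36, 0, 0, 0, 0], [-0.084, -0.386, 0, 0, 0, 0.0032]]'
python3 drive.py '[[-0.02, -0.08, 0, 0, 0, 0], [-0.044, -0.17, 0, 0, 0, 0], [-0.07, -0.27, 0, 0, 0, 0], [-0.09, -0.35, 0, 0, 0, 0], [-0.096, -0.38, 0, 0, 0, 0]]'
python3 drive.py '[[0, 0, 0, 0, 0, 0], [0, 0, 0, 0, 0, 0]]'
python3 - <<'E'
from h import *
plan((.4186,-.1147,.1055,72))
p,d=r.grab_frame("side");cv2.imwrite("pics/s1.png",p[80:380,100:500])
E
```

```text
clock: 3.65
tcp_pos: [0.4303, 0.0743, 0.1777]
orientation: [-0.499, -3.098, 0.005]
contact_force: [-0.2, 0.6, -0.4]
grip_width: 0.0422
gripper_force: 41.2
clock: 4.15
tcp_pos: [0.4184, -0.1196, 0.1782]
orientation: [-0.497, -3.101, 0.002]
contact_force: [0.0, 0.3, -1.2]
grip_width: 0.042
gripper_force: 41.2
clock: 4.35
tcp_pos: [0.4194, -0.1151, 0.1782]
orientation: [-0.489, -3.102, -0.0]
contact_force: [1.2, 0.4, -0.9]
grip_width: 0.0424
gripper_force: 41.2
row [0.0007 0.0001 0.0727] [-0.     -0.0015  0.0014] len 0.073
```

View pics/s1.png

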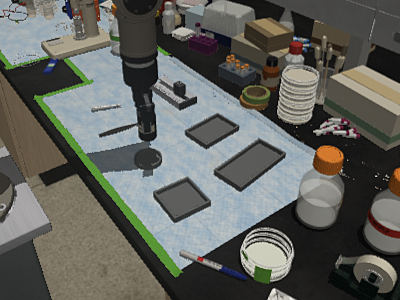

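The jar hangs upright over the ring (crop 148,128 above ring 148,160). Lower and release.

In the tool's units: 0.073 m / 0.5 = 0.146, 0.071 m / 0.5 = 0.142.

```bash
python3 drive.py '[[0, 0, 0.06, 0, 0, 0], [0, 0, 0.11, 0, 0, 0], [0, 0, 0.134, 0, 0, 0], [0, 0, 0.142, 0, 0, 0], [0, 0, 0.146, 0, 0, 0]]'
python3 drive.py '[[0, 0, 0, 0, 0, 0], [0, 0, 0, 0, 0, 0]]'
python3 drive.py '[[0, 0, 0, 0, 0, 0], [0, 0, 0, 0, 0, 0], [0, 0, 0, 0, 0, 0], [0, 0, 0, 0, 0, 0]]' .075
python3 drive.py '[[0, 0, -0.1, 0, 0, 0], [0, 0, -0.2, 0, 0, 0], [0, 0, -0.24, 0, 0, 0], [0, 0, -0.24, 0, 0, 0]]' .085
python3 - <<'E'
from h import *
for n in("scene","side"):
    p,d=r.grab_frame(n);P=pts(r.camera_info(n),d,d>0);m=(np.hypot(P[:,0]-.42,P[:,1]+.115)<.05)&(P[:,2]>.02)&(P[:,2]<.1);print(rect(P[m]),P[m][:,2].max(), rect(P[m&(P[:,2]>.07)]))
plan((.444,.157,.225,71),(.444,.157,.13,71))
E
```

```text
clock: 4.9
tcp_pos: [0.4199, -0.1153, 0.1059]
orientation: [-0.488, -3.103, -0.0]
contact_force: [-0.8, 0.4, -0.9]
grip_width: 0.042
gripper_force: 41.1
clock: 5.1
tcp_pos: [0.4202, -0.1158, 0.1066]
orientation: [0.489, 3.102, 0.0]
contact_force: [-0.0, -0.8, -0.1]
grip_width: 0.0424
gripper_force: 41.1
clock: 5.5
tcp_pos: [0.4197, -0.1159, 0.106]
orientation: [0.489, 3.103, 0.0]
contact_force: [-0.3, -0.1, 0.0]
grip_width: 0.0749
gripper_force: 0.0
clock: 5.9
tcp_pos: [0.4213, -0.1162, 0.2288]
orientation: [0.488, 3.097, 0.002]
contact_force: [-0.1, 1.2, -0.2]
grip_width: 0.0853
gripper_force: 0.0
[ 424.4 -119.9   41.6   41.2  -67.6] 0.08715855299794611 [ 424.3 -118.4   39.8   38.4  -74.7]
[ 423.  -121.5   41.8   40.6   21.3] 0.08517780029206247 [ 424.1 -119.9   40.6   38.2   34.9]
row [0.0606 0.267  0.001 ] [0.0005 0.0006 0.019 ] len 0.274
row [0.    0.    0.095] [0. 0. 0.] len 0.095
```

In the tool's units: 0.265 m / 0.5 = 0.53, 0.06 m / 0.5 = 0.12, 0.019 rad / 3.1416 = 0.006.

```bash
python3 drive.py '[[0.12, 0.53, 0, 0, 0, 0.006], [0.12, 0.53, 0, 0, 0, 0.006], [0.12, 0.53, 0, 0, 0, 0.006], [0.12, 0.53, 0, 0, 0, 0.006], [0.12, 0.53, 0, 0, 0, 0.006]]'
python3 drive.py '[[0, 0.04, 0.2, 0, 0, 0], [0, 0.04, 0.2, 0, 0, 0], [0, 0.04, 0.2, 0, 0, 0], [0, 0.04, 0.2, 0, 0, 0]]'
python3 - <<'E'
from h import *
plan((.444,.157,.078,71))
c=r.camera_info("wrist");p,d=r.grab_frame("wrist");cv2.imwrite("pics/w1.png",p)
P=pts(c,d,d>0);m=(np.hypot(P[:,0]-.444,P[:,1]-.157)<.06)&(P[:,2]>.005)&(P[:,2]<.02);print(rect(P[m]))
E
```

```text
clock: 6.5
tcp_pos: [0.4411, 0.1347, 0.2243]
orientation: [-0.519, -3.096, 0.003]
contact_force: [1.3, -0.8, -0.2]
grip_width: 0.0847
gripper_force: 0.0
clock: 6.9
tcp_pos: [0.4473, 0.1509, 0.1246]
orientation: [-0.519, -3.094, 0.006]
contact_force: [0.4, -0.0, 0.2]
grip_width: 0.0853
gripper_force: 0.0
row [0.005  0.0049 0.0466] [-0.0042 -0.0037 -0.0006] len 0.047
[446.6 157.5  87.3  13.3 -19.9]
```

View pics/w1.png

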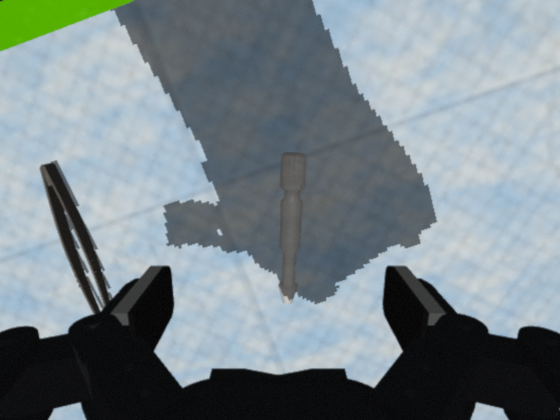

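The pin vice is at (291,228), centred between the fingers and aligned with them; forceps at (75,240). Now grasp.

In the tool's units: 0.047 m / 0.5 = 0.094, 0.006 m / 0.5 = 0.012.

```bash
python3 drive.py '[[0.004, 0.008, 0.06, 0, 0, 0], [0.006, 0.012, 0.09, 0, 0, 0], [0.006, 0.012, 0.094, 0, 0, 0], [0.006, 0.012, 0.094, 0, 0, 0]]'
python3 drive.py '[[0, 0, 0, 0, 0, 0], [0, 0, 0, 0, 0, 0], [0, 0, 0, 0, 0, 0], [0, 0, 0, 0, 0, 0], [0, 0, 0, 0, 0, 0]]' .005 40
python3 drive.py '[[0, 0, 0, 0, 0, 0], [0, 0, 0, 0, 0, 0], [0, 0, 0, 0, 0, 0]]'
python3 drive.py '[[0, 0, -0.1, 0, 0, 0], [0, 0, -0.2, 0, 0, 0], [0, 0, -0.2, 0, 0, 0], [0, 0, -0.2, 0, 0, 0]]'
python3 - <<'E'
from h import *
plan((.555,0.02,.178,85),(.622,-.115,.178,96),(.622,-.115,.083,96))
E
```

```text
clock: 7.35
tcp_pos: [0.4488, 0.1584, 0.0808]
orientation: [0.52, 3.096, 0.003]
contact_force: [-0.4, -0.4, -0.2]
grip_width: 0.0852
gripper_force: 0.0
clock: 7.85
tcp_pos: [0.4478, 0.1587, 0.079]
orientation: [0.519, 3.098, 0.0]
contact_force: [-1.2, -0.7, 14.7]
grip_width: 0.0125
gripper_force: 20.0
clock: 8.15
tcp_pos: [0.4478, 0.1587, 0.0792]
orientation: [-0.519, -3.098, -0.0]
contact_force: [-1.1, -0.5, 5.3]
grip_width: 0.0114
gripper_force: 40.4
clock: 8.55
tcp_pos: [0.4482, 0.159, 0.1799]
orientation: [0.518, 3.097, 0.003]
contact_force: [0.3, -0.1, -0.3]
grip_width: 0.0111
gripper_force: 39.7
row [-0.1463 -0.0967  0.0019] [ 0.0019  0.0019 -0.2444] len 0.175
row [-0.0785 -0.1286  0.    ] [ 0.     0.    -0.192] len 0.151
row [0.    0.    0.095] [0. 0. 0.] len 0.095
```

In the tool's units: -0.146 m / 0.5 = -0.292, -0.11 m / 0.5 = -0.22, -0.244 rad / 3.1416 = -0.0777.

```bash
python3 drive.py '[[-0.07, -0.046, 0, 0, 0, -0.0159], [-0.146, -0.096, 0, 0, 0, -0.0382], [-0.22, -0.146, 0, 0, 0, -0.0605], [-0.292, -0.194, 0.004, 0, 0, -0.0777], [-0.292, -0.194, 0.004, 0, 0, -0.0777]]'
python3 drive.py '[[-0.046, -0.076, 0, 0, 0, -0.0159], [-0.09, -0.15, 0, 0, 0, -0.0318], [-0.136, -0.224, 0, 0, 0, -0.0509], [-0.156, -0.258, 0, 0, 0, -0.0611], [-0.156, -0.258, 0, 0, 0, -0.0611]]'
python3 drive.py '[[0, 0, 0, 0, 0, 0], [0, 0, 0, 0, 0, 0], [0, 0, 0, 0, 0, 0]]'
python3 - <<'E'
from h import *
plan((.622,-.115,.084,96))
E
```

```text
clock: 9.05
tcp_pos: [0.556, 0.0127, 0.1752]
orientation: [-0.15, -3.138, 0.006]
contact_force: [0.0, -0.3, -1.1]
grip_width: 0.0114
gripper_force: 39.7
clock: 9.55
tcp_pos: [0.6201, -0.1199, 0.1748]
orientation: [0.156, -3.135, 0.002]
contact_force: [-0.1, 0.0, -0.5]
grip_width: 0.0111
gripper_force: 39.7
clock: 9.85
tcp_pos: [0.6201, -0.1139, 0.1764]
orientation: [0.167, -3.136, -0.002]
contact_force: [-0.3, 1.0, -0.5]
grip_width: 0.0112
gripper_force: 39.7
row [-0.0019 -0.0014  0.0924] [ 0.0011 -0.0011  0.0016] len 0.092
```

In the tool's units: 0.092 m / 0.5 = 0.184, 0.088 m / 0.5 = 0.176.

```bash
python3 drive.py '[[0, 0, 0.08, 0, 0, 0], [-0.004, -0.002, 0.15, 0, 0, 0], [-0.004, -0.002, 0.176, 0, 0, 0], [-0.004, -0.002, 0.184, 0, 0, 0], [-0.004, -0.002, 0.184, 0, 0, 0]]'
python3 drive.py '[[0, 0, 0, 0, 0, 0], [0, 0, 0, 0, 0, 0]]'
python3 drive.py '[[0, 0, 0, 0, 0, 0], [0, 0, 0, 0, 0, 0], [0, 0, 0, 0, 0, 0]]' .032
python3 drive.py '[[0, 0, -0.1, 0, 0, 0], [0, 0, -0.2, 0, 0, 0], [0, 0, -0.2, 0, 0, 0], [0, 0, -0.2, 0, 0, 0]]'
python3 - <<'E'
from h import *
c=r.camera_info("wrist");p,d=r.grab_frame("wrist");cv2.imwrite("pics/w2.png",p)
plan((.53,-.035,.175,90),(.435,.038,.15,84))
E
```

```text
clock: 10.35
tcp_pos: [0.6229, -0.1164, 0.0853]
orientation: [-0.164, 3.137, 0.0]
contact_force: [0.8, -0.3, -0.4]
grip_width: 0.0109
gripper_force: 39.7
clock: 10.55
tcp_pos: [0.6237, -0.1168, 0.0865]
orientation: [-0.163, 3.135, -0.001]
contact_force: [-0.8, 0.4, -1.0]
grip_width: 0.0113
gripper_force: 39.7
clock: 10.85
tcp_pos: [0.6229, -0.1168, 0.0853]
orientation: [-0.163, 3.137, -0.0]
contact_force: [-0.4, -0.6, -0.2]
grip_width: 0.032
gripper_force: 0.0
clock: 11.25
tcp_pos: [0.6234, -0.1169, 0.1865]
orientation: [-0.163, 3.134, -0.001]
contact_force: [-0.9, -1.0, -0.5]
grip_width: 0.0319
gripper_force: 0.0
row [0.0834 0.0908 0.0098] [ 0.0002 -0.      0.1043] len 0.124
row [0.095 0.073 0.025] [0.     0.     0.1047] len 0.122
```

View pics/w2.png

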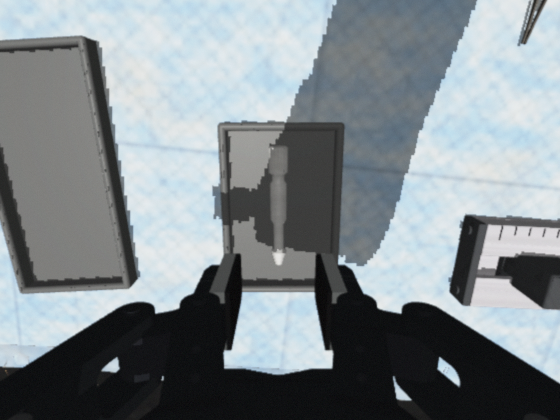

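The pin vice lies centred in the short tray (279,205 inside tray 220–343 × 123–290). Next the forceps.

In the tool's units: 0.091 m / 0.5 = 0.182, 0.083 m / 0.5 = 0.166, 0.104 rad / 3.1416 = 0.0331.

```bash
python3 drive.py '[[0.166, 0.182, 0.02, 0, 0, 0.0331], [0.166, 0.182, 0.02, 0, 0, 0.0331], [0.166, 0.182, 0.02, 0, 0, 0.0331], [0.166, 0.182, 0.02, 0, 0, 0.0331]]' .085
python3 drive.py '[[0.19, 0.146, 0.05, 0, 0, 0.0334], [0.19, 0.146, 0.05, 0, 0, 0.0334], [0.19, 0.146, 0.05, 0, 0, 0.0334], [0.19, 0.146, 0.05, 0, 0, 0.0334]]'
python3 drive.py '[[0, 0, 0, 0, 0, 0], [0, 0, 0, 0, 0, 0]]'
python3 - <<'E'
from h import *
c=r.camera_info("wrist");p,d=r.grab_frame("wrist");cv2.imwrite("pics/w3.png",p)
P=pts(c,d,d>0);m=(np.hypot(P[:,0]-.428,P[:,1]-.038)<.085)&(P[:,2]>.0045)&(P[:,2]<.014);R=rect(P[m]);print(R,len(P[m]),P[m].mean(0))
plan((R[0]/1000,R[1]/1000,.078,90+R[4]))
E
```

```text
clock: 11.7
tcp_pos: [0.5266, -0.0319, 0.1726]
orientation: [0.007, -3.135, -0.002]
contact_force: [0.1, 0.1, 0.5]
grip_width: 0.0847
gripper_force: 0.0
clock: 12.1
tcp_pos: [0.4324, 0.0393, 0.1482]
orientation: [-0.159, -3.132, 0.001]
contact_force: [-0.0, -0.4, -0.5]
grip_width: 0.0852
gripper_force: 0.0
clock: 12.3
tcp_pos: [0.437, 0.0373, 0.1499]
orientation: [0.167, 3.136, -0.001]
contact_force: [0.1, -1.0, 0.1]
grip_width: 0.0848
gripper_force: 0.0
[432.9  37.1 130.8  13.2  -6.4] 926 [0.42405378 0.03809056 0.00847597]
row [ 0.0041 -0.0006  0.0719] [-0.0002  0.001   0.0051] len 0.072
```

View pics/w3.png

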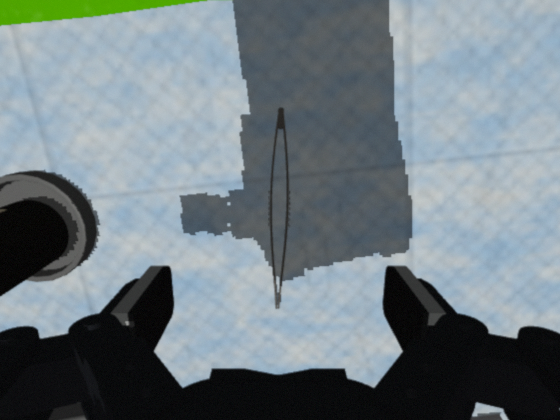

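Forceps at (281,207), aligned and centred between the fingers; the measured 131×13 mm fits. Grasp.

In the tool's units: 0.0735 m / 0.5 = 0.147, 0.004 m / 0.5 = 0.008, 0.005 rad / 3.1416 = 0.0016.

```bash
python3 drive.py '[[0.004, 0, 0.09, 0, 0, 0], [0.008, -0.002, 0.136, 0, 0, 0.0016], [0.008, -0.002, 0.147, 0, 0, 0.0016], [0.008, -0.002, 0.147, 0, 0, 0.0016]]'
python3 drive.py '[[0, 0, 0, 0, 0, 0], [0, 0, 0, 0, 0, 0], [0, 0, 0, 0, 0, 0], [0, 0, 0, 0, 0, 0], [0, 0, 0, 0, 0, 0]]' .004 40
python3 drive.py '[[0, 0, 0, 0, 0, 0], [0, 0, 0, 0, 0, 0], [0, 0, 0, 0, 0, 0]]'
python3 drive.py '[[0, 0, -0.1, 0, 0, 0], [0, 0, -0.2, 0, 0, 0], [0, 0, -0.2, 0, 0, 0], [0, 0, -0.2, 0, 0, 0]]'
python3 - <<'E'
from h import *
plan((.53,-.14,.178,91),(.613,-.277,.178,99))
E
```

```text
clock: 12.75
tcp_pos: [0.4319, 0.0369, 0.076]
orientation: [-0.174, -3.136, 0.001]
contact_force: [-0.4, 0.2, -0.3]
grip_width: 0.0849
gripper_force: 0.0
clock: 13.25
tcp_pos: [0.4318, 0.0377, 0.0768]
orientation: [0.172, 3.136, 0.0]
contact_force: [-0.2, -1.0, 1.3]
grip_width: 0.0117
gripper_force: 1.9
clock: 13.55
tcp_pos: [0.4318, 0.0377, 0.0769]
orientation: [0.173, 3.136, 0.001]
contact_force: [-1.2, -0.8, 6.2]
grip_width: 0.0105
gripper_force: 39.8
clock: 13.95
tcp_pos: [0.4321, 0.0378, 0.1775]
orientation: [0.172, 3.134, 0.002]
contact_force: [-0.4, -0.3, -0.8]
grip_width: 0.0104
gripper_force: 39.2
row [-0.1167 -0.1661 -0.0004] [ 0.0012  0.003  -0.127 ] len 0.203
row [-0.0806 -0.1384  0.    ] [ 0.      0.     -0.1396] len 0.16
```

In the tool's units: -0.166 m / 0.5 = -0.332, -0.02 m / 0.5 = -0.04, -0.127 rad / 3.1416 = -0.0404.

```bash
python3 drive.py '[[-0.05, -0.07, -0.03, 0, 0, 0], [-0.106, -0.15, -0.04, 0, 0, -0.0095], [-0.16, -0.23, -0.04, 0, 0, -0.0223], [-0.214, -0.304, -0.04, 0, 0, -0.035], [-0.234, -0.332, -0.04, 0, 0, -0.0404]]'
python3 drive.py '[[-0.05, -0.084, 0, 0, 0, -0.0095], [-0.096, -0.166, 0.02, 0, 0, -0.0223], [-0.144, -0.248, 0.04, 0, 0, -0.0382], [-0.162, -0.276, 0.04, 0, 0, -0.0446], [-0.162, -0.276, 0.04, 0, 0, -0.0446]]'
python3 drive.py '[[0, 0, 0, 0, 0, 0], [0, 0, 0, 0, 0, 0]]'
python3 - <<'E'
from h import *
plan((.613,-.277,.0825,99.2))
E
```

```text
clock: 14.45
tcp_pos: [0.5301, -0.1449, 0.1948]
orientation: [0.021, -3.14, 0.003]
contact_force: [-0.6, -0.3, 0.4]
grip_width: 0.0104
gripper_force: 39.2
clock: 14.95
tcp_pos: [0.6122, -0.2799, 0.1734]
orientation: [0.241, -3.129, 0.0]
contact_force: [-0.3, 0.3, -0.9]
grip_width: 0.0104
gripper_force: 39.3
clock: 15.15
tcp_pos: [0.6124, -0.2749, 0.1754]
orientation: [0.249, -3.13, -0.003]
contact_force: [-0.0, -0.1, -0.7]
grip_width: 0.0101
gripper_force: 39.3
row [-0.0004 -0.0024  0.0929] [ 0.002  -0.0016 -0.0021] len 0.093
```

In the tool's units: 0.093 m / 0.5 = 0.186, 0.089 m / 0.5 = 0.178.

```bash
python3 drive.py '[[0, 0, 0.08, 0, 0, 0], [0, -0.004, 0.15, 0, 0, 0], [0, -0.004, 0.178, 0, 0, 0], [0, -0.004, 0.186, 0, 0, 0], [0, -0.004, 0.186, 0, 0, 0]]'
python3 drive.py '[[0, 0, 0, 0, 0, 0], [0, 0, 0, 0, 0, 0]]'
python3 drive.py '[[0, 0, 0, 0, 0, 0], [0, 0, 0, 0, 0, 0], [0, 0, 0, 0, 0, 0]]' .03
python3 drive.py '[[0, 0, -0.1, 0, 0, 0], [0, 0, -0.2, 0, 0, 0], [0, 0, -0.2, 0, 0, 0], [0, 0, -0.2, 0, 0, 0]]'
python3 - <<'E'
from h import *
c=r.camera_info("wrist");p,d=r.grab_frame("wrist");cv2.imwrite("pics/w4.png",p)
plan((.60,-.1,.185,50),(.63,.06,.185,2.7))
E
```

```text
clock: 15.65
tcp_pos: [0.6137, -0.2783, 0.084]
orientation: [-0.248, 3.131, 0.0]
contact_force: [0.4, 0.8, 0.9]
grip_width: 0.0104
gripper_force: 39.2
clock: 15.85
tcp_pos: [0.6143, -0.2791, 0.0852]
orientation: [-0.247, 3.129, -0.002]
contact_force: [-0.2, 0.3, 0.4]
grip_width: 0.0103
gripper_force: 39.2
clock: 16.15
tcp_pos: [0.6135, -0.2789, 0.0837]
orientation: [-0.247, 3.131, -0.0]
contact_force: [0.1, 0.3, -0.0]
grip_width: 0.03
gripper_force: 0.0
clock: 16.55
tcp_pos: [0.6141, -0.2792, 0.1852]
orientation: [-0.246, 3.129, -0.002]
contact_force: [-0.0, 0.6, -0.6]
grip_width: 0.0301
gripper_force: 0.0
row [-0.0149  0.1786 -0.0015] [2.000e-04 2.000e-04 8.553e-01] len 0.179
row [0.0799 0.1419 0.    ] [0.     0.     0.8255] len 0.163
```

View pics/w4.png

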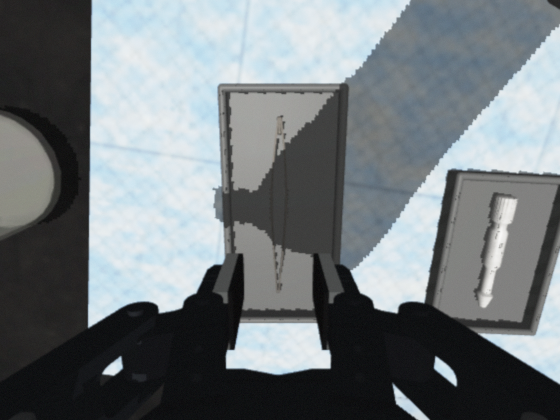

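Forceps lie centred in the long tray (281,205). Now over to the rail.

In the tool's units: 0.178 m / 0.5 = 0.356, -0.015 m / 0.5 = -0.03, 0.7 rad / 3.1416 = 0.2228.

```bash
python3 drive.py '[[0, 0.072, 0, 0, 0, 0.0446], [-0.01, 0.15, 0, 0, 0, 0.0891], [-0.02, 0.23, 0, 0, 0, 0.1337], [-0.03, 0.31, 0, 0, 0, 0.1783], [-0.03, 0.356, 0, 0, 0, 0.2228]]' .07
python3 - <<'E'
from h import *
plan((.63,.055,.185,2.7));print(r.get_obs()["joints"].round(2))
E
```

```text
clock: 17.1
tcp_pos: [0.5995, -0.0961, 0.1814]
orientation: [-0.844, -3.022, -0.002]
contact_force: [0.0, 0.6, -0.1]
grip_width: 0.0706
gripper_force: 0.0
row [ 0.0521  0.1451 -0.0034] [-0.002  -0.0036  0.9792] len 0.154
[-0.2   0.53  0.35  1.84 -0.24  0.82  1.29]
```

In the tool's units: 0.14 m / 0.5 = 0.28, 0.12 m / 0.5 = 0.24, 0.7 rad / 3.1416 = 0.2228.

```bash
python3 drive.py '[[0.02, 0.06, 0, 0, 0, 0.0446], [0.04, 0.12, 0, 0, 0, 0.0891], [0.06, 0.18, 0, 0, 0, 0.1337], [0.08, 0.24, 0, 0, 0, 0.1783], [0.1, 0.28, 0, 0, 0, 0.2228]]'
python3 drive.py '[[0, 0, 0, 0, 0, 0.0446], [0, 0, 0, 0, 0, 0.0891], [0, 0, 0, 0, 0, 0.0891], [0, 0, 0, 0, 0, 0.0891]]'
python3 - <<'E'
from h import *
c=r.camera_info("wrist");p,d=r.grab_frame("wrist");cv2.imwrite("pics/w5.png",p)
P=pts(c,d,d>0)
m=(np.hypot(P[:,0]-.642,P[:,1]-.066)<.05)&(P[:,2]>.045)&(P[:,2]<.065);print("stop",rect(P[m]),m.sum(),np.percentile(P[m][:,2],[5,50,95]))
m=(np.hypot(P[:,0]-.642,P[:,1]-.105)<.12)&(P[:,2]>.018)&(P[:,2]<.026);print("rail",rect(P[m]))
plan((.642,.066,.1,2.7));print(r.get_obs()["joints"].round(2))
E
```

```text
clock: 17.6
tcp_pos: [0.6293, 0.0478, 0.1815]
orientation: [-1.832, -2.549, 0.003]
contact_force: [-0.4, -0.0, -0.8]
grip_width: 0.0698
gripper_force: 0.0
clock: 18.0
tcp_pos: [0.6291, 0.0449, 0.1822]
orientation: [-2.163, -2.277, 0.004]
contact_force: [0.8, -0.2, 0.0]
grip_width: 0.07
gripper_force: 0.0
stop [646.3  67.8  29.8  24.1 -87. ] 2321 [0.05369699 0.05850276 0.06198873]
rail [644.7  99.4 152.5  64.1 -87.1]
row [0.0205 0.0139 0.0825] [-0.0017  0.0005  0.0039] len 0.086
[-0.59  0.61  0.59  1.8  -0.43  0.87  0.25]
```

View pics/w5.png

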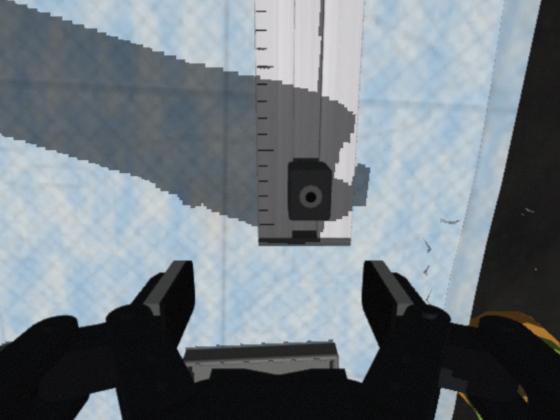

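The stop (310,190) stands near the rail's closed end (plate at 305,240), between the fingers; the measured 30×24 block matches.

In the tool's units: 0.08 m / 0.5 = 0.16, 0.06 m / 0.5 = 0.12.

```bash
python3 - <<'E'
from h import *
plan((.645,.067,.1,2.9))
E
python3 drive.py '[[0.02, 0.016, 0.04, 0, 0, 0], [0.044, 0.033, 0.12, 0, 0, 0], [0.044, 0.033, 0.16, 0, 0, 0], [0.044, 0.033, 0.16, 0, 0, 0], [0.044, 0.033, 0.16, 0, 0, 0]]'
python3 - <<'E'
from h import *
plan((.645,.067,.1,2.9))
E
```

```text
row [0.0214 0.017  0.0824] [-0.0017  0.0005  0.0004] len 0.087
clock: 18.55
tcp_pos: [0.6452, 0.0669, 0.1036]
orientation: [2.167, 2.274, -0.001]
contact_force: [-0.2, -1.3, 0.9]
grip_width: 0.07
gripper_force: 0.0
row [ 0.0002 -0.0002  0.0036] [-0.0004  0.0004 -0.0025] len 0.004
```

In the tool's units: 0.003 m / 0.5 = 0.006.

```bash
python3 drive.py '[[0, 0, 0.006, 0, 0, 0], [0, 0, 0.006, 0, 0, 0]]' .02 40
python3 drive.py '[[0, 0, 0, 0, 0, 0], [0, 0, 0, 0, 0, 0], [0, 0, 0, 0, 0, 0], [0, 0, 0, 0, 0, 0]]'
python3 drive.py '[[0, 0, -0.002, 0, 0, 0], [0, 0, -0.002, 0, 0, 0]]'
python3 - <<'E'
from h import *
x,y,z=r.get_obs()["tcp_pos"];plan((x-.0506*.145,y+.9987*.145,z,2.9))
E
```

```text
clock: 18.75
tcp_pos: [0.6458, 0.0674, 0.1016]
orientation: [2.167, 2.273, 0.002]
contact_force: [0.3, -0.6, -0.4]
grip_width: 0.0422
gripper_force: 0.0
clock: 19.15
tcp_pos: [0.6458, 0.0677, 0.1015]
orientation: [2.167, 2.273, 0.002]
contact_force: [-0.7, -0.5, 6.4]
grip_width: 0.0234
gripper_force: 40.5
clock: 19.35
tcp_pos: [0.6451, 0.0679, 0.1015]
orientation: [-2.167, -2.274, 0.0]
contact_force: [-1.3, -0.3, 2.1]
grip_width: 0.0232
gripper_force: 40.0
row [ 0.145  -0.0004  0.    ] [-0.0003 -0.0001 -0.0025] len 0.145
```

In the tool's units: 0.07 m / 0.5 = 0.14, 0.055 m / 0.5 = 0.11.

```bash
python3 drive.py '[[0.02, 0, 0, 0, 0, 0], [0.05, 0, 0, 0, 0, 0], [0.08, 0, 0, 0, 0, 0], [0.11, 0, 0, 0, 0, 0], [0.14, 0, 0, 0, 0, 0]]'
python3 - <<'E'
from h import *
x,y=.6451-.0506*.145,.0679+.9987*.145;plan((x,y,.1015,2.9))
E
```

```text
clock: 19.85
tcp_pos: [0.6418, 0.1396, 0.1014]
orientation: [2.166, 2.275, 0.0]
contact_force: [0.1, -3.4, 2.1]
grip_width: 0.0235
gripper_force: 39.9
row [ 0.0732 -0.0005 -0.    ] [ 0.0002 -0.     -0.0016] len 0.073
```

```bash
python3 drive.py '[[0.03, 0, 0, 0, 0, 0], [0.06, 0, 0, 0, 0, 0], [0.09, 0, 0, 0, 0, 0], [0.12, 0, 0, 0, 0, 0], [0.152, 0, 0, 0, 0, 0]]'
python3 drive.py '[[0, 0, 0, 0, 0, 0], [0, 0, 0, 0, 0, 0]]'
python3 - <<'E'
from h import *
p,d=r.grab_frame("side");cv2.imwrite("pics/s2.png",cv2.resize(p[110:230,190:350],None,fx=4,fy=4))
E
```

```text
clock: 20.35
tcp_pos: [0.6377, 0.2153, 0.101]
orientation: [-2.167, -2.273, 0.0]
contact_force: [0.8, 0.3, -1.9]
grip_width: 0.0238
gripper_force: 39.5
clock: 20.55
tcp_pos: [0.6375, 0.2148, 0.1007]
orientation: [-2.165, -2.275, 0.001]
contact_force: [-0.8, -0.2, -2.0]
grip_width: 0.0237
gripper_force: 39.5
```

View pics/s2.png

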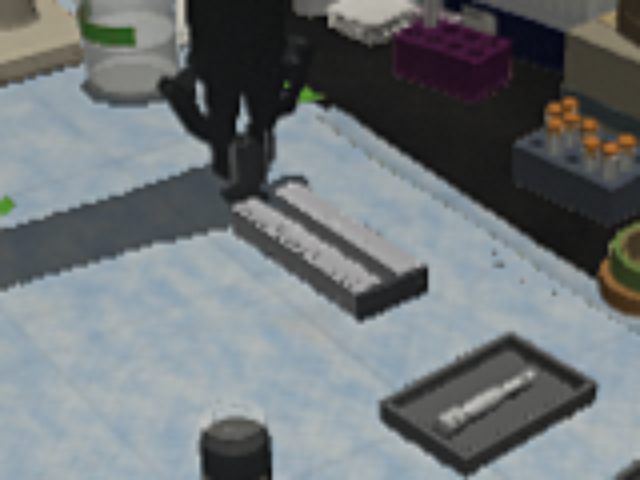

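The stop is out past the rail's open end (crop 248,170), the slot empty behind it. Lift and carry.

Careful with the scale: shifts go in shares of 0.5 m and turns go in shares of pi rad. That gives: -0.1 m / 0.5 = -0.2, -0.07 m / 0.5 = -0.14.

```bash
python3 drive.py '[[0, 0, -0.01, 0, 0, 0], [0, 0, -0.03, 0, 0, 0], [0, 0, -0.06, 0, 0, 0], [0, 0, -0.14, 0, 0, 0], [0, 0, -0.2, 0, 0, 0]]'
python3 drive.py '[[0, 0, 0, 0, 0, 0]]'
python3 - <<'E'
from h import *
plan((.56,.05,.2,2.7),(.485,-.11,.2,0),(.410,-.276,.2,-2.8))
E
```

```text
clock: 21.1
tcp_pos: [0.6389, 0.2131, 0.2045]
orientation: [2.168, 2.272, 0.003]
contact_force: [0.7, 0.1, -2.3]
grip_width: 0.0232
gripper_force: 39.5
clock: 21.2
tcp_pos: [0.6413, 0.2134, 0.2079]
orientation: [2.166, 2.27, 0.014]
contact_force: [-0.3, -0.5, -1.9]
grip_width: 0.0235
gripper_force: 39.7
row [-0.1594 -0.0889  0.0065] [ 0.0093 -0.0032 -0.0003] len 0.183
row [-0.1563 -0.0825  0.    ] [0.     0.     0.0471] len 0.177
row [-0.166 -0.075  0.   ] [0.     0.     0.0489] len 0.182
```

In the tool's units: -0.16 m / 0.5 = -0.32, -0.15 m / 0.5 = -0.3.

```bash
python3 drive.py '[[-0.06, -0.034, 0, 0, 0, 0], [-0.14, -0.078, 0, 0, 0, 0], [-0.22, -0.122, 0, 0, 0, 0], [-0.3, -0.166, 0, 0, 0, 0], [-0.32, -0.178, 0, 0, 0, 0]]'
python3 drive.py '[[-0.07, -0.038, 0, 0, 0, 0.0032], [-0.14, -0.074, 0, 0, 0, 0.0064], [-0.22, -0.116, 0, 0, 0, 0.0095], [-0.3, -0.158, 0, 0, 0, 0.0127], [-0.312, -0.164, 0, 0, 0, 0.015]]'
python3 drive.py '[[-0.07, -0.032, 0, 0, 0, 0.0032], [-0.15, -0.068, 0, 0, 0, 0.0064], [-0.23, -0.104, 0, 0, 0, 0.0095], [-0.3, -0.136, 0, 0, 0, 0.0127], [-0.332, -0.15, 0, 0, 0, 0.0156]]'
python3 drive.py '[[0, 0, 0, 0, 0, 0], [0, 0, 0, 0, 0, 0]]'
python3 - <<'E'
from h import *
plan((.410,-.276,.102,-2.8))
E
```

```text
clock: 21.7
tcp_pos: [0.5542, 0.0434, 0.2017]
orientation: [-2.176, -2.265, 0.004]
contact_force: [-0.0, -0.1, -1.5]
grip_width: 0.0233
gripper_force: 39.9
clock: 22.2
tcp_pos: [0.4796, -0.1154, 0.2019]
orientation: [2.23, 2.213, -0.002]
contact_force: [1.0, 0.4, -1.8]
grip_width: 0.0234
gripper_force: 39.9
clock: 22.7
tcp_pos: [0.406, -0.2794, 0.202]
orientation: [2.279, 2.161, -0.001]
contact_force: [0.1, -0.2, -1.4]
grip_width: 0.0236
gripper_force: 39.9
clock: 22.9
tcp_pos: [0.4081, -0.2759, 0.2014]
orientation: [-2.274, -2.167, -0.001]
contact_force: [0.7, 1.1, -1.7]
grip_width: 0.0233
gripper_force: 39.9
row [-0.0001  0.0018  0.0994] [ 0.0003 -0.0006  0.0006] len 0.099
```

In the tool's units: 0.0995 m / 0.5 = 0.199, 0.098 m / 0.5 = 0.196.

```bash
python3 drive.py '[[0, 0.004, 0.08, 0, 0, 0], [0, 0.004, 0.15, 0, 0, 0], [0, 0.004, 0.18, 0, 0, 0], [0, 0.004, 0.196, 0, 0, 0], [0, 0.004, 0.199, 0, 0, 0]]'
python3 drive.py '[[0, 0, 0, 0, 0, 0], [0, 0, 0, 0, 0, 0]]'
```

```text
clock: 23.4
tcp_pos: [0.4103, -0.2752, 0.1013]
orientation: [-2.271, -2.169, -0.0]
contact_force: [-0.0, -0.2, -2.1]
grip_width: 0.023
gripper_force: 39.7
clock: 23.6
tcp_pos: [0.4105, -0.2764, 0.1028]
orientation: [2.272, 2.167, 0.001]
contact_force: [1.0, -0.2, -1.4]
grip_width: 0.0238
gripper_force: 39.7
```

In the tool's units: 0.002 m / 0.5 = 0.004, 0.001 m / 0.5 = 0.002.

```bash
python3 drive.py '[[0, 0, 0.002, 0, 0, 0], [0, 0, 0.004, 0, 0, 0], [0, 0, 0.004, 0, 0, 0], [0, 0, 0.004, 0, 0, 0]]'
python3 drive.py '[[0, 0, 0.002, 0, 0, 0], [0, 0, 0.002, 0, 0, 0], [0, 0, 0.002, 0, 0, 0]]'
```

```text
clock: 24.0
tcp_pos: [0.4098, -0.2764, 0.1]
orientation: [2.274, 2.167, 0.0]
contact_force: [0.8, 0.5, -1.9]
grip_width: 0.0235
gripper_force: 39.7
clock: 24.3
tcp_pos: [0.4098, -0.2765, 0.0994]
orientation: [2.274, 2.167, 0.001]
contact_force: [-1.5, 2.0, 5.0]
grip_width: 0.0239
gripper_force: 40.9
```

Contact with the tray floor (5 N). Release and check.

In the tool's units: 0.18 m / 0.5 = 0.36, -0.15 m / 0.5 = -0.3.

```bash
python3 drive.py '[[0, 0, 0, 0, 0, 0], [0, 0, 0, 0, 0, 0], [0, 0, 0, 0, 0, 0], [0, 0, 0, 0, 0, 0]]' .04
python3 drive.py '[[0, 0, -0.08, 0, 0, 0], [0, 0, -0.16, 0, 0, 0], [0, 0, -0.24, 0, 0, 0], [0, 0, -0.3, 0, 0, 0], [0, 0, -0.3, 0, 0, 0]]'
python3 drive.py '[[0.1, 0.1, -0.04, 0, 0, 0], [0.2, 0.2, -0.06, 0, 0, 0], [0.3, 0.2, -0.06, 0, 0, 0], [0.36, 0.2, -0.06, 0, 0, 0], [0.36, 0.2, -0.06, 0, 0, 0]]'
python3 - <<'E'
from h import *
p,d=r.grab_frame("side");cv2.imwrite("pics/s3.png",cv2.resize(p[150:330,180:460],None,fx=2.8,fy=2.8))
for n in("scene","side"):
    q,d=r.grab_frame(n);P=pts(r.camera_info(n),d,d>0)
    for x,y,a,b in((.41,-.276,.04,.07),(.4215,-.1155,.02,.095)):
        m=(np.hypot(P[:,0]-x,P[:,1]-y)<.05)&(P[:,2]>a)&(P[:,2]<b);print(n,rect(P[m]),np.percentile(P[m][:,2],98))
    m=(P[:,2]>.16)&(P[:,2]<.178)&(abs(P[:,0]-.6)<.2)&(abs(P[:,1]+.45)<.05);print(rect(P[m]))
E
```

```text
clock: 24.7
tcp_pos: [0.4097, -0.2764, 0.0988]
orientation: [-2.274, -2.167, 0.0]
contact_force: [-0.5, 0.5, 0.7]
grip_width: 0.04
gripper_force: 0.0
clock: 25.2
tcp_pos: [0.4113, -0.2776, 0.2524]
orientation: [2.27, 2.163, 0.006]
contact_force: [-0.3, -0.1, 0.5]
grip_width: 0.0396
gripper_force: 0.0
clock: 25.7
tcp_pos: [0.5197, -0.0953, 0.2778]
orientation: [-2.264, -2.175, -0.001]
contact_force: [0.8, 0.6, -0.9]
grip_width: 0.0403
gripper_force: 0.0
scene [ 407.8 -275.3   32.9   25.1   84.6] 0.059245020029428046
scene [ 423.2 -119.5   42.4   40.8   71. ] 0.08477660111955203
[ 613.6 -476.1   51.1   47.5    1.2]
side [ 407.4 -277.6   31.9   24.9   85.8] 0.05875626247147959
side [ 422.7 -122.1   43.    40.6  -84.1] 0.08390842034810395
[ 614.3 -476.3   50.7   47.2   -0.8]
```

View pics/s3.png

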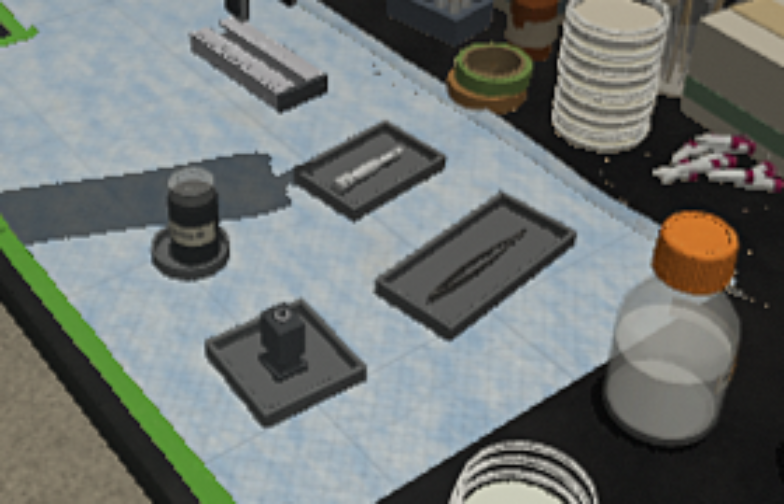

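All four things are in their holders (jar 192,225; stop 283,340; forceps 475,265; pin vice 368,170), and the bottle (675,330) has not moved.

```bash
python3 drive.py '[[0, 0, 0, 0, 0, 0], [0, 0, 0, 0, 0, 0], [0, 0, 0, 0, 0, 0], [0, 0, 0, 0, 0, 0]]'|head -1; python3 -c "
from bench import r
print(r.hand_in())"
```

```text
clock: 26.25
the job is handed in; nothing more can be done
None
```

I handed the job in at about 26 s: the last images showed the forceps, pin vice, jar and stop each in its own holder and the bottle unmoved, but no verdict was returned.

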